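# Slide a test card into the reader and draw its cover shut

## Task

Slide the white test card along the reader's deck, without lifting it off, until it drops flat into the pocket at the end of the lane, then slide the blue cover fully shut over it. Press on card and cover only gently, since they crack, and leave the other things where they are.

Things in the scene. Friction and masses are not known exactly. Their poses are not given: they have to be found in the camera images.
- reader: low card reader fixed on the bench, aluminium deck on a cream base, 200 mm (its x) by 300 mm (its y). Origin: centre of its underside, which its feet hold 2 to 14 mm above the bench; the deck is 30 mm above the origin and springs down under load (40 N/mm). x points away from the robot; cards slide along +y, from the tray at the -y end to the pocket. Deck and card: friction about 0.35.
- tray (a point): centre of the card tray, at deck height: a flat part of the deck at the reader's -y end, in the reader's frame at (-30, -82, 30) mm; spans reader x -94 to 30 mm. Low walls: 14 mm high at the -y end (inner face at reader y = -135 mm), 6 mm high at both sides. The fences are higher than the card is thick.
- mouth (a point): start of the straight lane, at deck height, in the reader's frame at (-30, 13, 30) mm. The lane is 56 mm wide, centred on reader x = -30 mm, between two fences 6 mm high that run along both sides of the pocket. Before it two flared fences, from reader y = -35 mm, narrow from 96 mm to 56 mm. An end stop 6 mm high closes the lane at reader y = 124 mm.
- pocket (a point): centre of the mouth (at deck height) of the card pocket, sunk in the deck between the fences: 56 mm (reader x) by 88 mm (reader y), 4 mm deep, pale floor, its far end flush with the end stop. In the reader's frame at (-30, 80, 30) mm. Axes as the reader's.
- card_mid (a point): centre (half-way up) of the loose white test card lying flat in the tray: 52 mm (its x) by 84 mm (its y) by 4 mm thick, about 50 g, six narrow tan columns on top. Its y lies roughly along the reader's y. No room for a finger behind it. In the pocket its top is flush with the deck. It cracks if pressed or bumped with more than 20 N: come down on it no faster than about 10 mm/s.
- cover (a joint): the reader's sliding cover, a flat level blue sheet without handle, 66 mm (reader x) by 96 mm (reader y) by 4 mm, its centre in the reader's frame at x = 55 mm - joint value, y = 82 mm. Value in m: 0 parked clear of the pocket on the reader's far (+x) side, 0.085 fully shut over it, against its own stop. Slides along the reader's -x, takes about 2.5 N, stays where it is left.
- park (a point): point at deck height under the middle of the cover when parked (joint 0), in the reader's frame at (55, 82, 30) mm; does not move. The cover's runners are set to another height each time: its top lies 12 to 28 mm above this point, not measured, so feel for it from above. It cracks if pressed or bumped with more than 20 N: come down on it no faster than about 10 mm/s.
- jar: small amber screw-top jar, 28 mm across and 38 mm high, standing on the reader's deck beyond the card tray; a bystander; origin under its centre
- cap: grey round screw cap, 26 mm across and 12 mm high, lying on the reader's deck beyond the tray; a bystander; origin under its centre
- bottle: white round bottle, 52 mm across and 100 mm high, standing on the bench off the +y end of the reader; a bystander; origin under its centre
- beaker: clear beaker, 56 mm across and 60 mm high, standing on the bench beyond the reader's far (+x) side; a bystander; origin under its centre
- filler: grey square filler plate, 50 x 50 x 6 mm, lying on the bench on the robot's side of the reader, to the left; a bystander; origin under its centre
- timer: white bench timer, 60 x 75 x 18 mm, lying on the bench off the -y end of the reader; a bystander; origin under its centre
Things that resemble listed ones, but are neither listed nor needed, are in the scene too. Of the things that look like the part that bears card_mid, the middle-sized one is meant.

How it is judged:
On the way:
1. the card lies flat in the pocket (horizontal distance between card_mid and pocket below 0.004 m and z of card_mid in the frame of reader below 0.0296 m and angle between card_mid's own z axis and vertical below 0.04 rad and angle between the y axis of card_mid and the y axis of reader, either way round below 0.07 rad), for 0.2 s.
At the end, for the whole second after the job is handed in: The card lies at rest flat in the pocket (its centre within 4 mm of the pocket's centre, sunk to the pocket's floor, level, square to it within 0.07 rad) and the cover is fully shut over it (joint above 0.081 of 0.085) (all of step 1 and value of joint cover above 0.081 m and linear speed of card below 0.01 m/s); the robot touches nothing.
It fails at once if the card is pressed with more than 20 N (contact force between the fingers and card above 20 N).
It fails at once if the cover is pressed with more than 20 N (contact force between the fingers and cover above 20 N).
It fails at once if the card is lifted off the deck (its centre more than 12 mm above it) (z of card_mid in the frame of reader above 0.042 m).
It fails at once if the jar, cap, bottle, beaker, filler plate or timer is moved by more than 15 mm (distance of any of jar, cap, bottle, beaker, filler, timer from where it was at the start of the episode above 0.015 m).
It also fails if it takes over 72 s, if anything falls off the work surface, if the arm or the gripper's body presses on something with over 40 N, if the wrist force passes 120 N, or if a joint passes its speed limit or range.

## Robot

A 6-joint arm with a two-finger parallel gripper is mounted at the origin on the work surface. World frame = base frame: x ahead of the robot, y to its left, z up, the work surface at z = 0. Lengths are in m, angles in rad, forces in N, time in s.
With the tool pointing down it reaches from about 0.4 to 0.825 m from the base axis. Payload 7 kg.
Tool frame: the origin (TCP) lies between the finger pads; the fingertips stand 17 mm ahead of it and the grasp point (between the pads) lies 2 mm behind it; x points along the fingers, z is the direction in which the jaws open and shut, and the axes are right-handed (so a half turn about x gives the same grasp; the last joint's range is limited). The gripper opens to 88 mm and grips with 3 to 60 N. Pads are 19 mm wide; open, the fingers measure 130 mm over their backs; the gripper's body (78 mm by 193 mm) begins 47 mm behind the grasp point.
Start: joints at [1.62, 0.359, 0.012, 0, -1.224, -0.288], TCP at [0.16, 0.656, 0.244] pointing down, gripper open.
Joint ranges: [-3.07, 3.07], [-1.43, 2.12], [-1.02, 1.25], [-3.03, 1.67], [-3.05, -0], [-3.03, 3.03]. Speed limits (rad/s): [2.39, 2.39, 3.01, 3.14, 3.14, 3.14].

## Interface

Orientations are given as [roll, pitch, yaw] about the fixed x, y, z axes, in that order (R = Rz(yaw) Ry(pitch) Rx(roll)).
In Python, from station import * gives the robot as it stands.
- The arm moves only by the tool step_arm, never from a script. Its argument "deltas" is a list of rows, each a list of 5 numbers: the shift along the tool's x, y, z in cm, then the turn about the tool's x in degrees, then the closure, from 0 (fully open) to 1 (shut). In form: [[dx, dy, dz, roll, fingers], ...]. A call has exactly 10 rows; each row is the pose to reach, as a shift and turn from the pose commanded when the call began, along the tool's axes at that moment; what a row does not reach only later rows make up. A row lasts 1/12 s, in which the tool goes at most 41.7 mm and 7.16 degrees, less where a joint would pass 70% of its speed; a pose out of reach is approached as far as the arm can. A call with a gripper value outside its range is refused whole. The fingers move at their own pace and stop on an object; "squeeze" is the grip in N (left out, the last holds). Time passes only in rows, so rows that repeat a pose let the fingers close, or fill a call up. It gives the time, the measured TCP pose, the force and the opening at its end, in the units of the state.
- get_state(): the state, without advancing time (a new reading comes with each control period).
- grab_frame(name): name is "scene" or "top" or "wrist"; returns a dict with "pixels" (480x640x3 uint8, red, green, blue), "range_z" (480x640 float32, m along the optical axis (not along the pixel's ray), 0 where there is no reading), "fx", "fy", "cx", "cy" (pixels), "view" (4x4, takes a point from world to camera coordinates); the wrist camera has in their place "hand_eye" (4x4, takes a point from camera to tool coordinates, whose origin is the TCP and whose axes are the tool frame's). Camera axes: x right, y down, z forward; pixel columns grow to the right and rows downward; lengths in m; the calibration is good to about 2 mm. A picture is of the moment at which its call begins: read the wrist's pose just before it.
- job_done(): hands the job in, once; it reports no verdict.
Trained networks look in the newest picture that a camera, given by its name, has taken for a name from the list of things; names that differ only in an ending like _2 or _b are one class to them, and where a whole thing is asked for, a point or a joint stands for the part that bears it (a point fixed in the world has none). Each returns a list of dicts, best first, with "conf" (0 to 1); they miss things now and then, are a little off and sometimes report something else, mostly with a low value. They report only what shows in the picture. A call takes as long as a camera call. They do not tell look-alikes from the thing itself.
- boxes_of(thing, camera): "extent" ([left, top, right, bottom] in pixels, round what is visible of it).
- masks_of(thing, camera): "mask" (480x640 bool, what is visible of it) and "extent" ([left, top, right, bottom] in pixels, round what is visible of it).
The state is a dict: "t": time; "q": joint angles; "qd": joint speeds; "joint_efforts": joint torques, N m; "eef_pos": TCP position; "ee_rot": TCP orientation; "force": force on the tool from outside, world axes, zero at the start; "moment": the same for the moment, N m; "width": finger opening in m.
Only numpy, scipy, OpenCV 4.12 (cv2) and the standard library are available. Lean on these libraries where they do the work, as an engineer would, in place of code of your own. Each camera call takes 0.05 s, during which the arm holds its last target.

## Working session

There is one attempt and no reset: what is moved stays moved. The work goes in short steps, Python scripts to look and compute and a tool call to move; the robot and the scene stay as the last step left them, time stands still between calls to the robot, and variables do not carry over. Pictures are saved under pics/ and viewed, and the job is handed in when it is done.

Besides the shell and the picture viewer there is one more tool, called after "Call:" as name([rows], argument=value, ...), one row to a line, values as JSON. step_arm: Moves the arm, as the interface text tells. Its arguments: {"type":"object","properties":{"deltas":{"type":"array"},"squeeze":{"type":"number"}},"required":["deltas"]}

```bash
mkdir -p pics; ls; python3 - <<'E'
from station import *
import cv2
s=get_state();print({k:(np.round(v,4).tolist() if hasattr(v,'__len__') else v) for k,v in s.items()} if 'np' in globals() else s)
for c in ["top","scene"]:
    f=grab_frame(c)
    cv2.imwrite(f"pics/{c}0.png",f["pixels"][:,:,::-1])
    print(c,f["fx"],f["cx"],f["view"])
E
```

```text
pics
{'t': 0.0, 'q': array([ 1.62009438e+00,  3.59376291e-01,  1.10661409e-02, -3.90289396e-04,
       -1.22409107e+00, -2.88096385e-01]), 'qd': array([ 4.81982255e-04, -4.62723854e-06,  1.36550753e-03, -2.64378398e-04,
       -1.76906072e-03, -1.90735402e-03]), 'joint_efforts': array([-4.65759440e-04, -5.82719707e+01,  2.93047982e+01,  6.99723870e+00,
        6.73446018e-03, -1.78112741e-04]), 'eef_pos': array([0.15956483, 0.65539248, 0.24262545]), 'ee_rot': array([ 0.06337593,  1.56915002, -1.74635164]), 'force': array([-0.06649492, -0.18805004,  0.13664292]), 'moment': array([-0.02840566,  0.00683205,  0.00613478]), 'width': 0.08749153911258163}
top 525.2380453090752 311.5009207047056 [[-0.02048614 -0.99967241 -0.01534227  0.0098697 ]
 [-0.99563087  0.0217968  -0.09079688  0.55927961]
 [ 0.09110155  0.01341516 -0.99575124  1.16639102]
 [ 0.          0.          0.          1.        ]]
scene 473.9600192399162 318.3642860217909 [[ 0.39806661  0.91733535  0.00623179 -0.190778  ]
 [ 0.75698775 -0.3246333  -0.56708268 -0.3690263 ]
 [-0.51818194  0.23045407 -0.8236373   1.17764631]
 [ 0.          0.          0.          1.        ]]
```

View pics/top0.png

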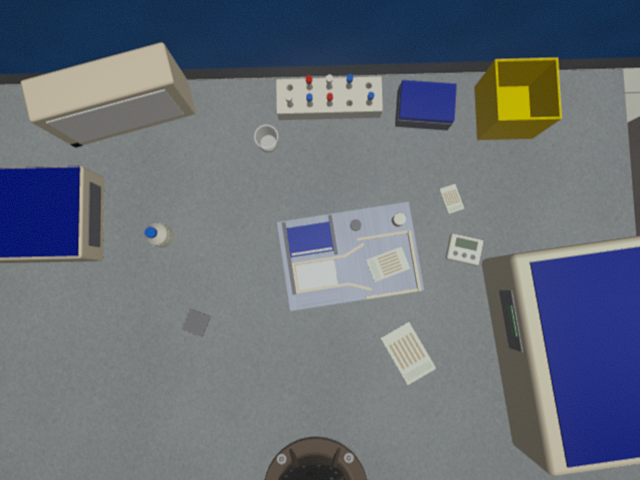

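View pics/scene0.png

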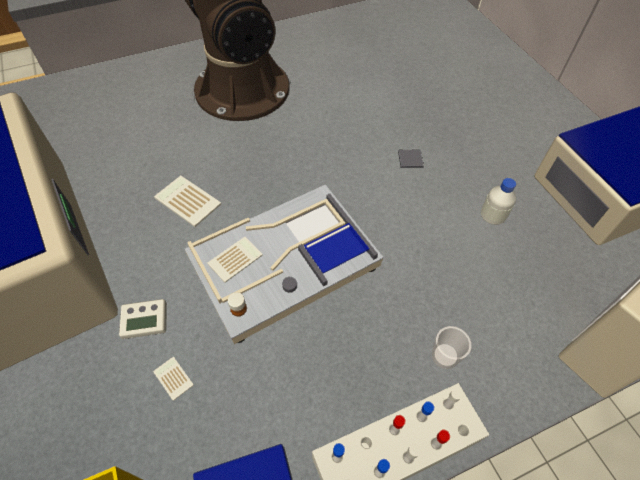

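```bash
cat > h.py <<'E'
from station import *
import numpy as np, cv2
def cloud(f):
    z=f["range_z"]; v,u=np.mgrid[0:480,0:640]
    P=np.stack([(u-f["cx"])/f["fx"]*z,(v-f["cy"])/f["fy"]*z,z],-1)
    T=np.linalg.inv(f["view"]); return P@T[:3,:3].T+T[:3,3]
E
python3 - <<'E'
from h import *
for c in ["top","scene"]:
    f=grab_frame(c); np.save(f"{c}.npy",f,allow_pickle=True)
    W=cloud(f)
    for n in ["reader","card_mid","cover"]:
        for m in masks_of(n,c):
            k=m["mask"]&(f["range_z"]>0); p=W[k]
            print(c,n,round(m["conf"],2),np.round(m["extent"]),k.sum(),np.round(np.median(p,0),4),np.round(np.percentile(p[:,2],[5,95]),4))
            if n=="reader" and m["conf"]>.5:
                kk=k
                r=cv2.minAreaRect(p[(p[:,2]>.025)][:,:2].astype(np.float32)*1000); print(r, np.round(cv2.boxPoints(r)))
                q=p[(p[:,2]>.025)&(p[:,2]<.05)]; h,e=np.histogram(q[:,2],25); print(h,np.round(e,4))
    img=f["pixels"][:,:,::-1]
    if c=="top": cr=img[195:315,270:430]; cv2.imwrite("pics/topc.png",cv2.resize(cr,None,fx=5,fy=5,interpolation=cv2.INTER_CUBIC))
E
```

```text
top reader 0.93 [276. 202. 423. 310.] 11010 [ 0.5193 -0.0717  0.0419] [0.0364 0.0614]
((516.4520874023438, -86.27117919921875), (201.5679168701172, 300.8249816894531), 7.580964088439941) [[ 397.   50.]
 [ 436. -249.]
 [ 636. -222.]
 [ 597.   76.]]
[   2    0    1    1    0    2   14   28   62  115  198  356  572  818
 1086 1282 1199 1062  723  482  286  213  178  108  108] [0.0256 0.0266 0.0275 0.0285 0.0295 0.0305 0.0314 0.0324 0.0334 0.0344
 0.0353 0.0363 0.0373 0.0383 0.0392 0.0402 0.0412 0.0422 0.0431 0.0441
 0.0451 0.0461 0.0471 0.048  0.049  0.05  ]
top card_mid 0.9 [442. 184. 465. 214.] 390 [ 0.6462 -0.3274  0.0028] [-0.0007  0.0071]
top card_mid 0.82 [368. 247. 408. 284.] 875 [ 0.4963 -0.169   0.0452] [0.0413 0.0489]
top card_mid 0.74 [384. 318. 434. 381.] 1740 [ 0.2971 -0.214   0.0056] [0.0018 0.0095]
top cover 0.65 [284. 219. 335. 254.] 1332 [0.5537 0.0013 0.0609] [0.0567 0.0646]
top cover 0.45 [278. 200. 425. 309.] 11016 [ 0.5193 -0.0727  0.0419] [0.0364 0.0614]
scene reader 0.89 [184. 184. 381. 344.] 15460 [ 0.5424 -0.0838  0.0409] [0.0249 0.0605]
((518.2103271484375, -86
[... 626 characters left out ...]
 50.]
 [ 438. -249.]
 [ 639. -222.]
 [ 599.   77.]]
[   2    5    3    7   12   12   31   35   41  107  231  358  427  874
 1947 2804 2189 1054  289  221  284  351  271  120   38] [0.025 0.026 0.027 0.028 0.029 0.03  0.031 0.032 0.033 0.034 0.035 0.036
 0.037 0.038 0.039 0.04  0.041 0.042 0.043 0.044 0.045 0.046 0.047 0.048
 0.049 0.05 ]
scene card_mid 0.72 [156. 360. 192. 400.] 924 [ 0.6493 -0.3292  0.0024] [-0.      0.0047]
scene card_mid 0.57 [156. 177. 223. 228.] 1684 [ 0.3033 -0.2136  0.0051] [0.0025 0.0073]
scene cover 0.79 [304. 225. 368. 271.] 1699 [ 5.578e-01 -1.000e-04  6.030e-02] [0.0581 0.0622]
scene cover 0.65 [185. 184. 382. 340.] 14676 [ 0.5383 -0.0827  0.0411] [0.0362 0.0605]
```

View pics/topc.png

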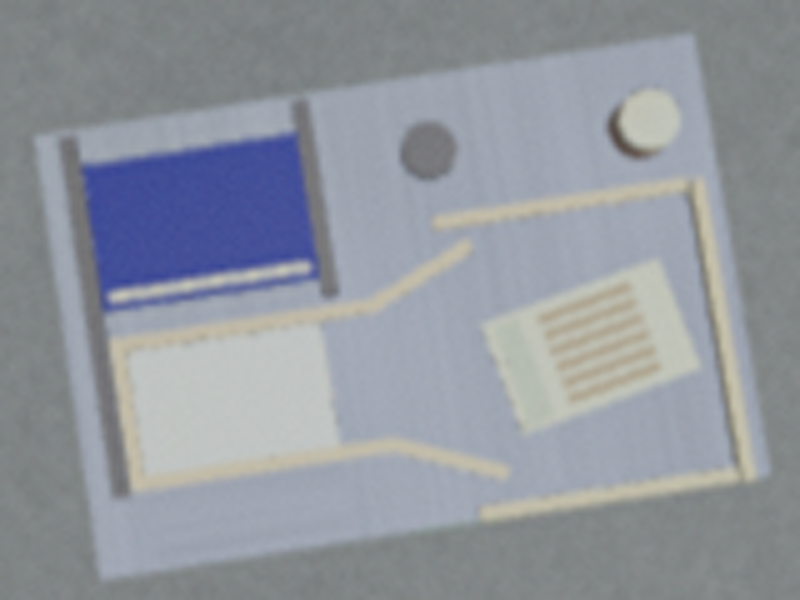

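```bash
cat >> h.py <<'E'
from scipy.spatial.transform import Rotation as Ro
RC=np.array([0.5172,-0.0861]); RY=np.deg2rad(7.6); DZ=0.041
def rm(): c,s=np.cos(RY),np.sin(RY); return np.array([[c,-s],[s,c]])
def r2w(x,y): return RC+rm()@np.array([x,y])/1000
def w2r(p): return rm().T@(np.asarray(p)[:2]-RC)*1000
def st():
    s=get_state(); R=Ro.from_euler('xyz',s["ee_rot"]).as_matrix()
    zy=np.degrees(np.arctan2(R[1,2],R[0,2]))
    print("t%.2f"%s["t"],"pos",np.round(s["eef_pos"]*1000,1),"tip reader",np.round(w2r(s["eef_pos"]+R[:,0]*.017),1),"tipz-deck %.1f"%((s["eef_pos"][2]+R[2,0]*.017-DZ)*1000),"F",np.round(s["force"],2),"w%.4f"%s["width"],"zaxis yaw-reader %.1f"%(zy-np.degrees(RY)),"tx",np.round(R[:,0],4))
    return s,R
def go(target,R,p):   # delta cm in tool axes to world target
    return np.round(R.T@(np.asarray(target)-p)*100,2)
E
python3 - <<'E'
from h import *
f=np.load("top.npy",allow_pickle=True).item()
W=cloud(f)
def ray(u,v,z):
    d=np.array([(u-f["cx"])/f["fx"],(v-f["cy"])/f["fy"],1]); T=np.linalg.inv(f["view"]); d=T[:3,:3]@d; o=T[:3,3]
    return o+d*(z-o[2])/d[2]
names={"card":(.045,[(484,322),(660,258),(700,368),(526,434)]),"pocketfloor":(.037,[(130,350),(322,325),(340,440),(145,474)]),"deck":(.041,[(34,136),(692,33),(770,475),(104,580)]),"cover":(.061,[(83,164),(297,134),(316,274),(104,310)])}
for n,(z,c) in names.items():
    p=np.array([ray(270+(a+.5)/5-.5,195+(b+.5)/5-.5,z)[:2] for a,b in c]); r=np.array([w2r(q) for q in p])
    print(n,"\n",np.round(p,4).tolist(),"\n reader",np.round(r,1).tolist(),"centre",np.round(r.mean(0),1),"sides",np.round(np.linalg.norm(np.roll(r,-1,0)-r,axis=1),1))
for m in masks_of("card_mid","top"):
    if 300<m["extent"][0]<380 : continue
f2=f
for n in ["bottle","beaker","jar","cap","filler","timer"]:
    for m in masks_of(n,"top")[:2]:
        p=W[m["mask"]&(f["range_z"]>0)]; print(n,round(m["conf"],2),np.round(np.median(p,0),3),"reader",np.round(w2r(np.median(p,0))),"zmax %.3f"%p[:,2].max())
# rails height etc
s,R=st(); print(np.round(R,3))
E
```

```text
card 
 [[0.5074, -0.1231], [0.5342, -0.2021], [0.485, -0.218], [0.4575, -0.1402]] 
 reader [[-14.6, -35.4], [1.5, -117.2], [-49.3, -126.5], [-66.3, -45.7]] centre [-32.2 -81.2] sides [83.4 51.7 82.5 52.8]
pocketfloor 
 [[0.4987, 0.0347], [0.508, -0.0515], [0.4566, -0.0582], [0.4433, 0.029]] 
 reader [[-2.4, 122.2], [-4.5, 35.5], [-56.4, 35.6], [-58.0, 123.8]] centre [-30.3  79.3] sides [86.7 51.9 88.2 55.7]
deck 
 [[0.5956, 0.076], [0.6356, -0.2207], [0.4372, -0.2478], [0.397, 0.0478]] 
 reader [[99.1, 150.3], [99.5, -149.1], [-100.6, -149.7], [-101.4, 148.6]] centre [-0.9  0. ] sides [299.4 200.2 298.4 200.5]
cover 
 [[0.5802, 0.0529], [0.5914, -0.0418], [0.5293, -0.0487], [0.5155, 0.0447]] 
 reader [[80.8, 129.5], [79.4, 34.1], [17.0, 35.5], [15.6, 129.9]] centre [48.2 82.2] sides [95.4 62.5 94.4 65.2]
bottle 0.65 [0.569 0.332 0.069] reader [107. 408.] zmax 0.104
beaker 0.74 [0.797 0.098 0.031] reader [302. 145.] zmax 0.066
jar 0.45 [ 0.591 -0.193  0.079] reader [  59. -115.] zmax 0.084
cap 0.42 [ 0.584 -0.099  0.053] reader [ 64. -22.] zmax 0.058
filler 0.89 [0.374 0.266 0.006] reader [-96. 368.] zmax 0.012
timer 0.73 [ 0.527 -0.347  0.018] reader [ -25. -260.] zmax 0.025
timer 0.32 [ 0.519 -0.073  0.042] reader [ 3. 13.] zmax 0.081
t0.85 pos [159.7 655.8 243.6] tip reader [-256.3  782.7] tipz-deck 185.6 F [-0.73  0.84  0.07] w0.0878 zaxis yaw-reader -111.3 tx [ 0.  0. -1.]
[[ 0.     0.972 -0.237]
 [ 0.    -0.237 -0.972]
 [-1.    -0.    -0.   ]]
```

Call:
step_arm([
  [0,3.1,2.7,5.7,1],
  [0,6.2,5.4,11.4,1],
  [0,9.3,8.1,17.1,1],
  [0,12.4,10.8,22.8,1],
  [0,15.5,13.5,28.5,1],
  [0,18.6,16.2,34.2,1],
  [0,21.7,18.9,39.9,1],
  [0,24.8,21.6,45.6,1],
  [0,27.9,24.3,51.3,1],
  [0,31,27,57,1],
], squeeze=10)

```text
t: 1.68
eef_pos: [0.3977, 0.3184, 0.2441]
ee_rot: [-2.507, 1.57, 0.968]
force: [0.4, 0.0, -0.4]
width: 0.0265
```

```bash
python3 - <<'E'
from h import *
s,R=st(); print(np.round(R,3)); p=s["eef_pos"]
t=r2w(-33,-81); print(go([*t,0.20],R,p))
E
```

```text
t1.68 pos [397.7 318.4 244.1] tip reader [-64.9 416.8] tipz-deck 186.1 F [ 0.43  0.01 -0.44] w0.0265 zaxis yaw-reader -168.5 tx [ 6.e-04  9.e-04 -1.e+00]
[[ 0.001  0.327 -0.945]
 [ 0.001 -0.945 -0.327]
 [-1.    -0.001 -0.001]]
[ 4.37 49.42  6.77]
```

Call:
step_arm([
  [0,4,0.5,0,1],
  [0,8,1.0,0,1],
  [0,12,1.6,0,1],
  [0,16,2.2,0,1],
  [0.5,20,2.7,0,1],
  [1,24,3.2,0,1],
  [1.5,28,3.8,0,1],
  [2,32,4.4,0,1],
  [2,36,5,0,1],
  [2,39,5.4,0,1],
])

```text
t: 2.52
eef_pos: [0.4748, -0.0684, 0.2236]
ee_rot: [2.063, 1.571, -0.742]
force: [0.3, 1.5, 0.8]
width: 0.0001
```

```bash
python3 - <<'E'
from h import *
s,R=st(); p=s["eef_pos"]
t=r2w(-33,-81); print(go([*t,0.20],R,p)); np.save("Rw.npy",R)
f=grab_frame("wrist"); f["R"]=R; f["p"]=p; np.save("wrist1.npy",f,allow_pickle=True)
print(np.round(f["hand_eye"],3), f["fx"])
cv2.imwrite("pics/w1.png",f["pixels"][:,:,::-1])
E
```

```text
t2.52 pos [474.8 -68.4 223.6] tip reader [-39.7  23.1] tipz-deck 165.6 F [0.3  1.51 0.82] w0.0001 zaxis yaw-reader -168.3 tx [ 1.e-04 -1.e-04 -1.e+00]
[ 2.36 10.33  1.46]
[[ 0.    -0.263  0.965 -0.141]
 [-0.001 -0.965 -0.263  0.073]
 [ 1.    -0.001 -0.001 -0.001]
 [ 0.     0.     0.     1.   ]] 332.44593868868293
```

View pics/w1.png

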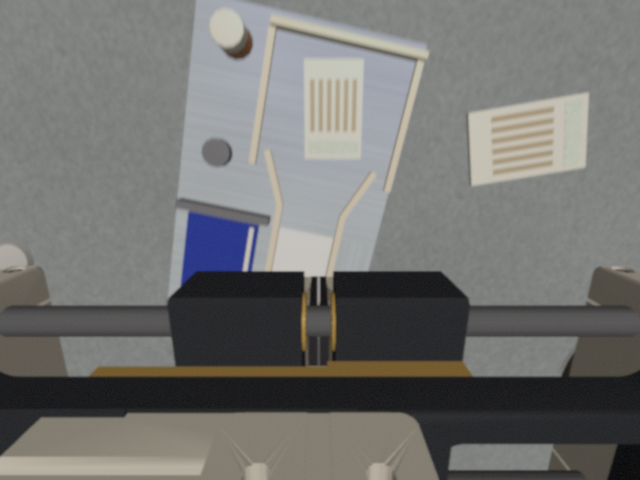

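```bash
cat >> h.py <<'E'
def wcloud(f):
    z=f["range_z"]; v,u=np.mgrid[0:480,0:640]
    P=np.stack([(u-f["cx"])/f["fx"]*z,(v-f["cy"])/f["fy"]*z,z],-1)
    H=f["hand_eye"]; return (P@H[:3,:3].T+H[:3,3])@f["R"].T+f["p"]
def wray(f,u,v,z):
    d=np.array([(u-f["cx"])/f["fx"],(v-f["cy"])/f["fy"],1]); H=f["hand_eye"]
    d=f["R"]@H[:3,:3]@d; o=f["R"]@H[:3,3]+f["p"]
    return o+d*(z-o[2])/d[2]
def wgrab(n):
    s,R=st(); f=grab_frame("wrist"); f["R"]=R; f["p"]=s["eef_pos"]; np.save(n+".npy",f,allow_pickle=True)
    cv2.imwrite(f"pics/{n}.png",f["pixels"][:,:,::-1]); return f,s,R
E
python3 - <<'E'
from h import *
f=np.load("wrist1.npy",allow_pickle=True).item(); W=wcloud(f); ok=f["range_z"]>0
for m in masks_of("card_mid","wrist"):
    k=m["mask"]&ok; p=W[k]; r=(p[:,:2]-RC)@rm()*1000
    print(round(m["conf"],2),np.round(m["extent"]),"z",np.round(np.percentile(p[:,2],[5,50,95]),4))
    c=cv2.findContours(m["mask"].astype(np.uint8),0,2)[0]; c=max(c,key=cv2.contourArea)[:,0]
    rr=np.array([w2r(wray(f,u,v,np.median(p[:,2]))) for u,v in c]).astype(np.float32); print(cv2.minAreaRect(rr))
k=np.load("wrist1.npy",allow_pickle=True).item()
r=(W[...,:2]-RC)@rm()*1000
# deck height near the tray and cover height
sel=ok&(abs(r[...,0]+30)<20)&(r[...,1]>-30)&(r[...,1]<10); print("deck",sel.sum(),np.median(W[sel][:,2]))
for m in masks_of("cover","wrist"): 
    p=W[m["mask"]&ok]; print("cover",round(m["conf"],2),np.median(p[:,2]),np.round(m["extent"]))
cr=f["pixels"][0:300,150:450,::-1]; cv2.imwrite("pics/w1c.png",cv2.resize(cr,None,fx=2,fy=2,interpolation=cv2.INTER_CUBIC))
def pr(n,u,v,z): print(n,np.round(w2r(wray(f,u,v,z)),1))
pr("tray corner in far",275,22,.055); pr("tray corner near",424,52,.055);pr("pocket corner L",283,228,.041)
E
```

```text
0.75 [467.  96. 587. 190.] z [0.0044 0.0059 0.0072]
((-233.41331481933594, -99.98579406738281), (122.32647705078125, 75.31786346435547), 20.354825973510742)
deck 38897 0.3070126852077782
cover 0.89 0.060968406336005365 [180. 212. 258. 285.]
tray corner in far [  30.9 -140.6]
tray corner near [ -94.9 -144. ]
pocket corner L [-4.8 31.9]
```

View pics/w1c.png

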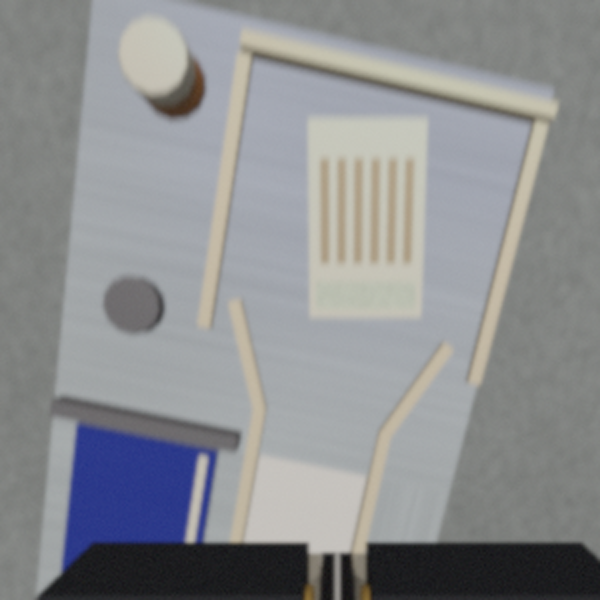

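Call:
step_arm([
  [0,2.6,0.4,0,1],
  [0,5.2,0.8,0,1],
  [2,7.8,1.2,0,1],
  [4,8,1.2,0,1],
  [6,8,1.2,0,1],
  [8,8,1.2,0,1],
  [8,8,1.2,0,1],
  [8,8,1.2,0,1],
  [8,8,1.2,0,1],
  [8,8,1.2,0,1],
])

```text
t: 3.5
eef_pos: [0.4913, -0.1447, 0.1451]
ee_rot: [2.765, 1.568, -0.039]
force: [-0.7, -0.1, -0.2]
width: 0.0003
```

```bash
python3 - <<'E'
from h import *
f,s,R=wgrab("w2"); st()
t=r2w(-32,-81); print(go([*t,DZ+.004+.017],R,s["eef_pos"]))
E
```

```text
t3.50 pos [ 491.3 -144.7  145.1] tip reader [-33.4 -54.7] tipz-deck 87.1 F [-0.71 -0.07 -0.16] w0.0003 zaxis yaw-reader -168.2 tx [ 2.5e-03 -1.0e-04 -1.0e+00]
t3.55 pos [ 491.2 -144.8  145. ] tip reader [-33.5 -54.8] tipz-deck 87.0 F [-0.26 -0.64 -0.27] w0.0003 zaxis yaw-reader -168.2 tx [ 0.0025  0.     -1.    ]
[8.31 2.6  0.41]
```

View pics/w2.png

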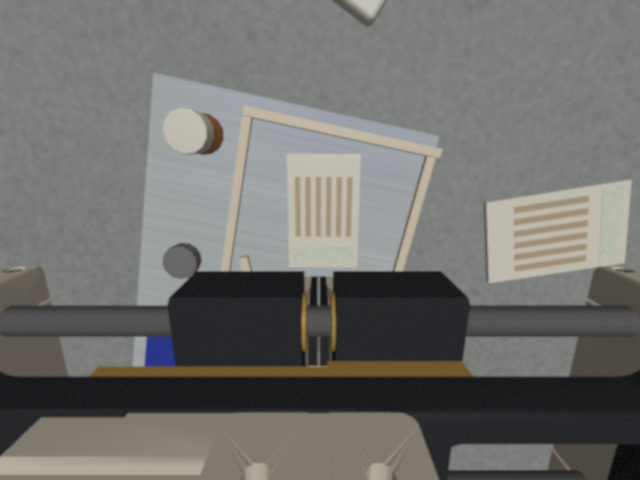

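```bash
python3 - <<'E'
from h import *
f=np.load("w2.npy",allow_pickle=True).item()
def pr(n,u,v,z): 
    r=w2r(wray(f,u,v,z)); print(n,np.round(r,1)); return r
c=[pr("card",*q,.045) for q in [(287,153.5),(361,153.5),(358.5,267.5),(290.5,268)]]; print(np.mean(c,0)); a=(c[3]+c[2]-c[0]-c[1])/2; print(np.degrees(np.arctan2(-a[0],a[1])),np.linalg.norm(a))
pr("deck corner far -y",153,73,.041); pr("deck corner near -y",440,134,.041)
# refit reader yaw/height with cloud
W=wcloud(f); r=(W[...,:2]-RC)@rm()*1000; ok=f["range_z"]>0
k=ok&(W[...,2]<.06)&(W[...,2]>.03)&(r[...,0]>-90)&(r[...,0]<-70)&(r[...,1]>-120)&(r[...,1]<-60); print("deck z",k.sum(),np.median(W[k][:,2]))
k=ok&(W[...,2]<.06)&(W[...,2]>.03)&(abs(r[...,0]+32)<10)&(abs(r[...,1]+85)<15); print("card z",k.sum(),np.median(W[k][:,2]))
E
```

```text
card [   3.4 -119.6]
card [ -47.5 -130.1]
card [-65.6 -47.4]
card [-14.5 -36.3]
[-31.05130175 -83.36197804]
12.2247379257527 84.95333473908843
deck corner far -y [ 101.5 -152.8]
deck corner near -y [ -99.2 -154.4]
deck z 2103 0.04130551451360552
card z 1101 0.04539653911354177
```

Call:
step_arm([
  [2,1.0,0.2,0,1],
  [4,2.0,0.3,0,1],
  [6,2.7,0.4,0,1],
  [7,2.7,0.4,0,1],
  [7.3,2.7,0.4,0,1],
  [7.5,2.7,0.4,0,1],
  [7.6,2.7,0.4,0,1],
  [7.7,2.7,0.4,0,1],
  [7.75,2.7,0.4,0,1],
  [7.8,2.7,0.4,0,1],
])

```text
t: 4.38
eef_pos: [0.4958, -0.1718, 0.0663]
ee_rot: [2.79, 1.569, -0.014]
force: [0.3, -0.0, -0.3]
width: 0.0007
```

```bash
python3 - <<'E'
from h import *
st()
E
```

```text
t4.38 pos [ 495.8 -171.8   66.3] tip reader [-32.5 -82.2] tipz-deck 8.3 F [ 0.25 -0.03 -0.29] w0.0007 zaxis yaw-reader -168.3 tx [ 0.0013 -0.     -1.    ]
```

Call:
step_arm([
  [0.03,0,0,0,1],
  [0.06,0,0,0,1],
  [0.09,0,0,0,1],
  [0.12,0,0,0,1],
  [0.15,0,0,0,1],
  [0.18,0,0,0,1],
  [0.21,0,0,0,1],
  [0.23,0,0,0,1],
  [0.25,0,0,0,1],
  [0.25,0,0,0,1],
])

```text
t: 5.22
eef_pos: [0.4953, -0.172, 0.063]
ee_rot: [-0.289, 1.571, -3.094]
force: [-0.3, -0.3, 0.1]
width: -0.0
```

Call:
step_arm([
  [0.01,0,0,0,1],
  [0.02,0,0,0,1],
  [0.03,0,0,0,1],
  [0.04,0,0,0,1],
  [0.04,0,0,0,1],
  [0.04,0,0,0,1],
  [0.04,0,0,0,1],
  [0.04,0,0,0,1],
  [0.04,0,0,0,1],
  [0.04,0,0,0,1],
])

```text
t: 6.05
eef_pos: [0.4954, -0.172, 0.0627]
ee_rot: [1.054, 1.571, -1.75]
force: [-0.0, 0.2, 0.2]
width: 0.0002
```

Call:
step_arm([
  [0.01,0,0,0,1],
  [0.02,0,0,0,1],
  [0.03,0,0,0,1],
  [0.03,0,0,0,1],
  [0.03,0,0,0,1],
  [0.03,0,0,0,1],
  [0.03,0,0,0,1],
  [0.03,0,0,0,1],
  [0.03,0,0,0,1],
  [0.03,0,0,0,1],
])

```text
t: 6.88
eef_pos: [0.4954, -0.172, 0.0624]
ee_rot: [2.455, 1.571, -0.35]
force: [-0.9, 0.3, 2.9]
width: 0.0004
```

Call:
step_arm([
  [0.005,0,0,0,1],
  [0.01,0,0,0,1],
  [0.01,0,0,0,1],
  [0.01,0,0,0,1],
  [0.01,0,0,0,1],
  [0.01,0,0,0,1],
  [0.01,0,0,0,1],
  [0.01,0,0,0,1],
  [0.01,0,0,0,1],
  [0.01,0,0,0,1],
])

```text
t: 7.72
eef_pos: [0.4954, -0.172, 0.0624]
ee_rot: [2.499, 1.571, -0.305]
force: [-1.0, 0.6, 4.7]
width: 0.0007
```

Call:
step_arm([
  [0.01,0,0,3,1],
  [0.01,0,0,6,1],
  [0.01,0,0,9,1],
  [0.01,0,0,11.7,1],
  [0.01,0,-0.1,11.7,1],
  [0.01,-0.2,-0.25,11.7,1],
  [0.01,-0.6,-0.35,11.7,1],
  [0.01,-1.0,-0.42,11.7,1],
  [0.01,-1.4,-0.5,11.7,1],
  [0.01,-1.9,-0.6,11.7,1],
])

```text
t: 8.55
eef_pos: [0.4951, -0.1518, 0.0624]
ee_rot: [2.813, 1.57, -0.195]
force: [0.7, -2.5, 4.5]
width: 0.0007
```

```bash
python3 - <<'E'
from h import *
s,R=st()
t=r2w(-30,0); p=s["eef_pos"]; print(go([*t,p[2]],R,p))
f=grab_frame("top"); cv2.imwrite("pics/t2.png",cv2.resize(f["pixels"][195:315,270:430,::-1],None,fx=5,fy=5,interpolation=2))
E
```

```text
t8.55 pos [ 495.1 -151.8   62.4] tip reader [-30.6 -62.2] tipz-deck 4.4 F [ 0.68 -2.55  4.45] w0.0007 zaxis yaw-reader -179.9 tx [ 8.e-04 -2.e-04 -1.e+00]
[-0.   -6.22 -0.07]
```

View pics/t2.png

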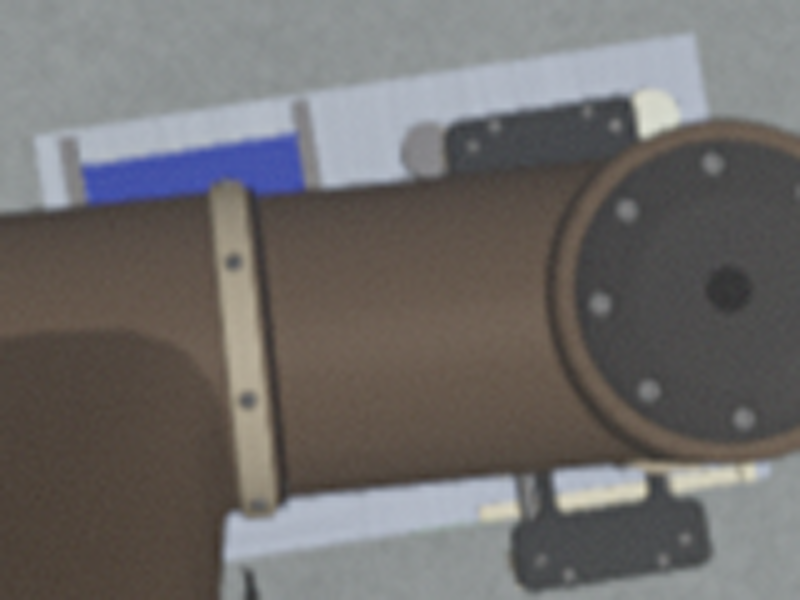

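```bash
python3 - <<'E'
from h import *
f,s,R=wgrab("w3"); 
cv2.imwrite("pics/w3.png",cv2.resize(f["pixels"][150:400,120:520,::-1],None,fx=2,fy=2,interpolation=2))
E
```

```text
t8.60 pos [ 494.9 -151.1   62.4] tip reader [-30.7 -61.5] tipz-deck 4.4 F [-1.38  0.94  5.06] w0.0009 zaxis yaw-reader -179.9 tx [ 8.e-04  1.e-04 -1.e+00]
```

View pics/w3.png

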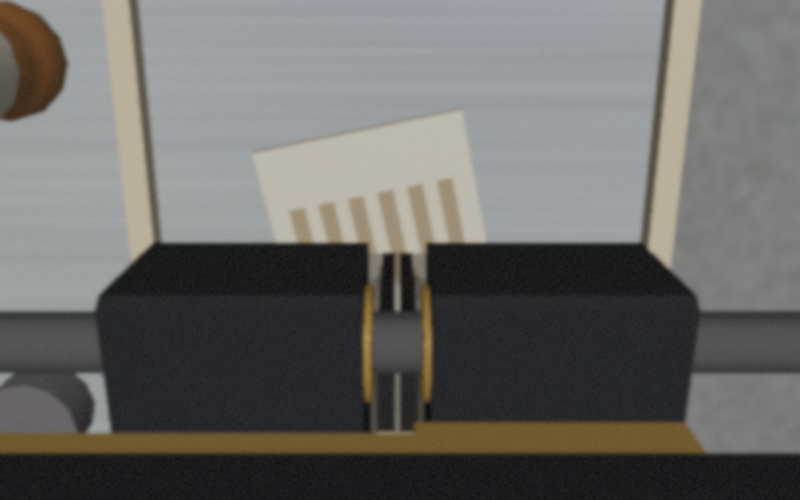

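```bash
python3 - <<'E'
from h import *
f=np.load("w3.npy",allow_pickle=True).item()
def px(a,b): return (120+(a+.5)/2-.5,150+(b+.5)/2-.5)
def pr(n,a,b,z):
    r=w2r(wray(f,*px(a,b),z)); print(n,np.round(r,1)); return r
a=pr("c1",253,153,.045);b=pr("c2",462,110,.045)
d=a-b; ang=np.degrees(np.arctan2(d[1],d[0])); print(ang,np.linalg.norm(d))
t=np.radians(ang); print("centre",(a+b)/2+42*np.array([-np.sin(t),np.cos(t)]))
pr("tray wall far inner top",134,0,.047);pr("near inner top",671,0,.047)
pr("tray wall far inner top",156,242,.047);pr("near inner top",648,242,.047)
st()
E
```

```text
c1 [  5.6 -98.5]
c2 [ -45.2 -109.1]
11.750771701988883 51.889064879958546
centre [-28.3423652  -62.69962136]
tray wall far inner top [  30.2 -134.6]
near inner top [ -91.8 -134.5]
tray wall far inner top [ 30.8 -76.2]
near inner top [-92.4 -76.2]
t8.65 pos [ 494.9 -151.2   62.3] tip reader [-30.7 -61.6] tipz-deck 4.3 F [-0.19  2.3   5.36] w0.0005 zaxis yaw-reader -179.9 tx [ 7.e-04  3.e-04 -1.e+00]
```

Call:
step_arm([
  [-0.4,0,0,0,1],
  [-1.0,0,0,7,0.66],
  [-1.0,0.1,-0.1,14,0.66],
  [-1.0,0.1,-0.1,21,0.66],
  [-1.0,0.1,-0.1,28,0.66],
  [-1.0,0.1,-0.1,35,0.66],
  [-1.0,0.1,-0.1,42,0.66],
  [-1.0,0.1,-0.1,49,0.66],
  [-1.0,0.1,-0.1,56,0.66],
  [-1.0,0.1,-0.1,63,0.66],
])

```text
t: 9.48
eef_pos: [0.4952, -0.1526, 0.0718]
ee_rot: [0.713, 1.57, 2.882]
force: [0.3, 0.3, 0.6]
width: 0.0297
```

Call:
step_arm([
  [0,0,0,7,0.66],
  [0.4,0,0,14,0.66],
  [0.6,0,0,15.4,0.66],
  [0.7,0,0,15.4,0.66],
  [0.72,0,0,15.4,0.66],
  [0.74,0,0,15.4,0.66],
  [0.76,0,0,15.4,0.66],
  [0.78,0,0,15.4,0.66],
  [0.8,0,0,15.4,0.66],
  [0.8,0,0,15.4,0.66],
])

```text
t: 10.32
eef_pos: [0.4959, -0.153, 0.0642]
ee_rot: [-1.846, 1.571, 0.06]
force: [0.5, 0.2, -0.5]
width: 0.0301
```

```bash
python3 - <<'E'
from h import *
f,s,R=wgrab("w4"); 
E
```

```text
t10.32 pos [ 495.9 -153.    64.2] tip reader [-30.  -63.5] tipz-deck 6.2 F [ 0.54  0.23 -0.55] w0.0301 zaxis yaw-reader 101.6 tx [ 1.e-04  0.e+00 -1.e+00]
```

View pics/w4.png

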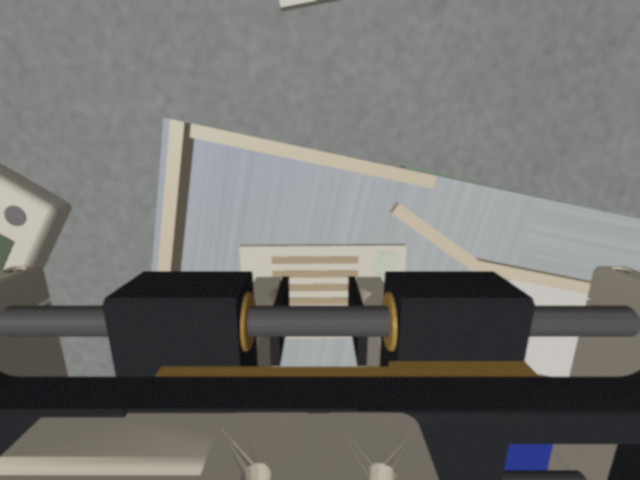

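```bash
python3 - <<'E'
from h import *
f=np.load("w4.npy",allow_pickle=True).item(); H=np.linalg.inv(f["hand_eye"])
for x in (.0,.017):
  for y in (-.0095,0,.0095):
    for z in (.015,-.015):
      c=H@[x,y,z,1]; print(x,y,z,np.round([f["cx"]+f["fx"]*c[0]/c[2],f["cy"]+f["fy"]*c[1]/c[2]],1))
for q in [(240,244),(406,244),(318,337)]: print(np.round(w2r(wray(f,*q,.045)),1))
E
```

```text
0.0 -0.0095 0.015 [354.2 325.3]
0.0 -0.0095 -0.015 [290.8 325.3]
0.0 0 0.015 [354.7 307. ]
0.0 0 -0.015 [290.3 307. ]
0.0 0.0095 0.015 [355.3 288.1]
0.0 0.0095 -0.015 [289.8 288.1]
0.017 -0.0095 0.015 [350.8 308.8]
0.017 -0.0095 -0.015 [293.4 308.9]
0.017 0 0.015 [351.3 292. ]
0.017 0 -0.015 [293.  292.1]
0.017 0.0095 0.015 [351.7 274.7]
0.017 0.0095 -0.015 [292.6 274.8]
[ -46.3 -108.9]
[-63.  -27.4]
[ -2.7 -60.1]
```

Call:
step_arm([
  [0.03,0,0,0,0.66],
  [0.06,0,0,0,0.66],
  [0.09,0,0,0,0.66],
  [0.11,0,0,0,0.66],
  [0.13,0,0,0,0.66],
  [0.15,0,0,0,0.66],
  [0.16,0,0,0,0.66],
  [0.17,0,0,0,0.66],
  [0.18,0,0,0,0.66],
  [0.18,0,0,0,0.66],
])

```text
t: 11.2
eef_pos: [0.4959, -0.153, 0.0625]
ee_rot: [-2.935, 1.571, -1.029]
force: [-0.6, 0.3, 1.6]
width: 0.0299
```

Call:
step_arm([
  [0.01,0,0,0,0.66],
  [0.02,0,0,0,0.66],
  [0.03,0,0,0,0.66],
  [0.03,0,0,2,0.66],
  [0.03,0,0,4,0.66],
  [0.03,0,0,6,0.66],
  [0.03,0,0,8,0.66],
  [0.03,0,0,10,0.66],
  [0.03,0,0,11.7,0.66],
  [0.03,0,0,11.7,0.66],
])

```text
t: 12.03
eef_pos: [0.4965, -0.153, 0.0624]
ee_rot: [-1.811, 1.569, -0.11]
force: [0.4, 0.3, 3.7]
width: 0.0298
```

```bash
python3 - <<'E'
from h import *
f,s,R=wgrab("w5"); 
cv2.imwrite("pics/w5.png",cv2.resize(f["pixels"][100:400,120:520,::-1],None,fx=2,fy=2,interpolation=2))
E
```

```text
t12.03 pos [ 496.5 -153.    62.4] tip reader [-29.3 -63.6] tipz-deck 4.4 F [0.35 0.29 3.7 ] w0.0298 zaxis yaw-reader 89.9 tx [ 1.3e-03 -1.0e-04 -1.0e+00]
```

View pics/w5.png

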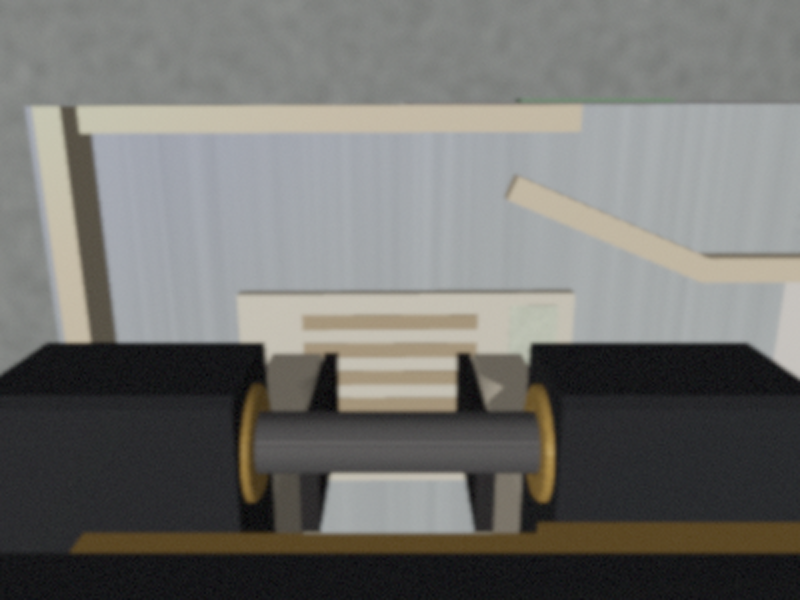

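```bash
python3 - <<'E'
from h import *
f=np.load("w5.npy",allow_pickle=True).item()
def pr(n,a,b,z):
    r=w2r(wray(f,120+(a+.5)/2-.5,100+(b+.5)/2-.5,z)); print(n,np.round(r,1)); return r
pr("card near l",238,292,.045);pr("card near r",574,290,.045)
pr("card far",400,479,.045)
pr("fence inner near top",720,282,.047);pr("fence inner near top",795,282,.047)
pr("tray wall inner",100,133,.047);pr("tray wall inner",570,131,.047)
s,R=st(); p=s["eef_pos"]
print(go([*(r2w(-30,0)-r2w(-30,-64)+p[:2]),p[2]],R,p))
E
```

```text
card near l [ -53.8 -104.8]
card near r [-54.  -21.4]
card far [ -1.2 -64.7]
fence inner near top [-56.5  13.5]
fence inner near top [-56.4  31.8]
tray wall inner [ -92.5 -133.5]
tray wall inner [-92.6 -25.4]
t12.08 pos [ 496.5 -153.    62.4] tip reader [-29.3 -63.6] tipz-deck 4.4 F [ 1.61 -0.03  4.07] w0.0296 zaxis yaw-reader 90.0 tx [ 1.2e-03 -1.0e-04 -1.0e+00]
[-0.   0.   6.4]
```

Call:
step_arm([
  [0.01,0,0.2,0,0.66],
  [0.01,0.02,0.6,0,0.66],
  [0.01,0.04,1.1,0,0.66],
  [0.01,0.05,1.6,0,0.66],
  [0.01,0.05,2.1,0,0.66],
  [0.01,0.05,2.6,0,0.66],
  [0.01,0.05,3.1,0,0.66],
  [0.01,0.05,3.6,0,0.66],
  [0.01,0.05,4.0,0,0.66],
  [0.01,0.05,4.0,0,0.66],
])

```text
t: 12.92
eef_pos: [0.4905, -0.1128, 0.0623]
ee_rot: [-1.608, 1.57, 0.096]
force: [-0.3, 2.0, 6.4]
width: 0.0299
```

```bash
python3 - <<'E'
from h import *
f,s,R=wgrab("w6"); 
cv2.imwrite("pics/w6.png",cv2.resize(f["pixels"][100:400,120:520,::-1],None,fx=2,fy=2,interpolation=2))
E
```

```text
t12.92 pos [ 490.5 -112.8   62.3] tip reader [-30.  -22.9] tipz-deck 4.3 F [-0.27  2.05  6.38] w0.0299 zaxis yaw-reader 90.0 tx [ 1.e-03  1.e-04 -1.e+00]
```

View pics/w6.png

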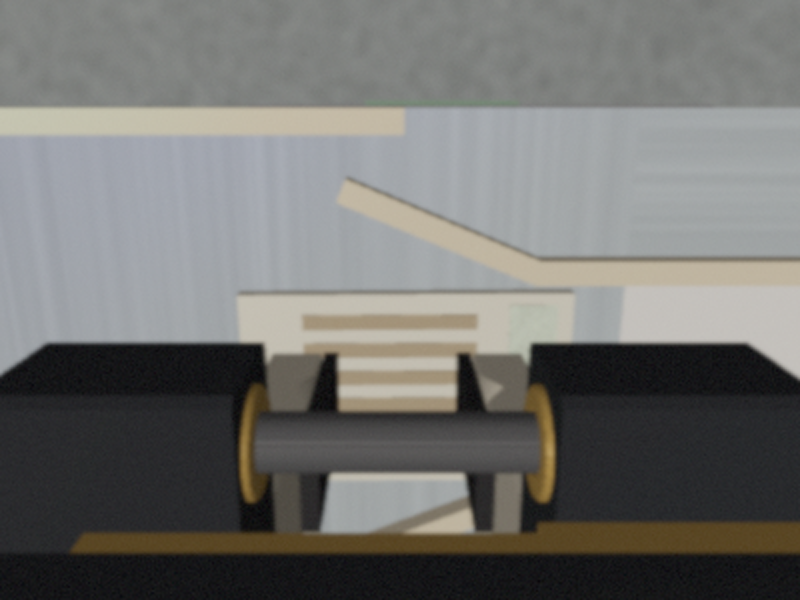

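Call:
step_arm([
  [0,0,0.2,0,0.66],
  [0,0,0.6,0,0.66],
  [0,0,1.1,0,0.66],
  [0,0,1.6,0,0.66],
  [0,0,2.1,0,0.66],
  [0,0,2.6,0,0.66],
  [0,0,3.1,0,0.66],
  [0,0,3.6,0,0.66],
  [0,0,4.0,0,0.66],
  [0,0,4.0,0,0.66],
])

```text
t: 13.8
eef_pos: [0.4853, -0.0731, 0.0623]
ee_rot: [-1.517, 1.57, 0.187]
force: [-1.5, 1.0, 6.5]
width: 0.0297
```

```bash
python3 - <<'E'
from h import *
f,s,R=wgrab("w7"); 
cv2.imwrite("pics/w7.png",cv2.resize(f["pixels"][100:400,120:520,::-1],None,fx=2,fy=2,interpolation=2))
E
```

```text
t13.80 pos [485.3 -73.1  62.3] tip reader [-29.9  17.1] tipz-deck 4.3 F [-1.52  1.03  6.5 ] w0.0297 zaxis yaw-reader 90.0 tx [ 1.e-03  2.e-04 -1.e+00]
```

View pics/w7.png

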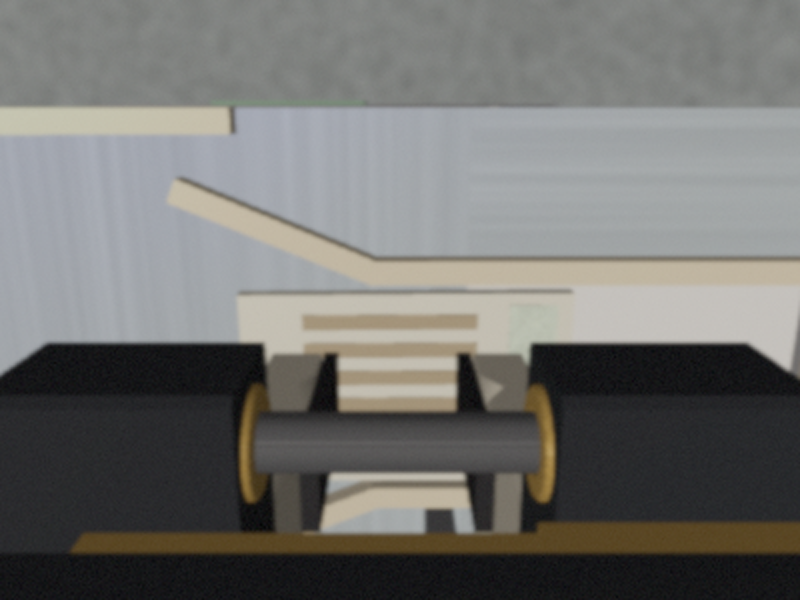

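Call:
step_arm([
  [-0.3,0,0,0,0.66],
  [-1.0,0,0,0,0.66],
  [-1.5,0,-0.5,0,1],
  [-1.5,0,-2.5,0,1],
  [-1.5,0,-4.5,0,1],
  [-1.5,0,-6.5,0,1],
  [-1.5,0,-7.0,0,1],
  [-1.0,0,-7.0,0,1],
  [-0.5,0,-7.0,0,1],
  [-0.5,0,-7.0,0,1],
])

```text
t: 14.68
eef_pos: [0.4931, -0.1427, 0.0658]
ee_rot: [1.334, 1.569, 3.035]
force: [-0.1, 0.5, 0.1]
width: 0.0004
```

```bash
python3 - <<'E'
from h import *
f,s,R=wgrab("w8"); 
E
```

```text
t14.68 pos [ 493.1 -142.7   65.8] tip reader [-31.4 -53. ] tipz-deck 7.8 F [-0.06  0.48  0.08] w0.0004 zaxis yaw-reader 89.9 tx [-1.8e-03  2.0e-04 -1.0e+00]
```

View pics/w8.png

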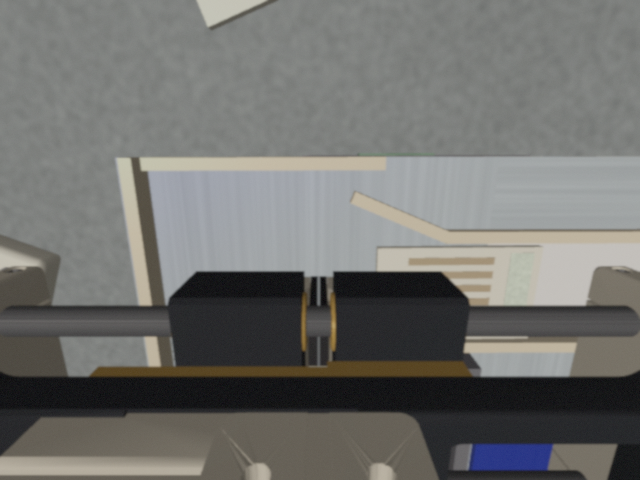

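Call:
step_arm([
  [0.3,0,0,0,1],
  [0.6,0,0,0,1],
  [0.7,0,0,0,1],
  [0.7,0,0.2,0,1],
  [0.7,0,0.4,0,1],
  [0.7,0,0.6,0,1],
  [0.7,0,0.8,0,1],
  [0.7,0,1.0,0,1],
  [0.7,0,1.2,0,1],
  [0.7,0,1.4,0,1],
])

```text
t: 15.57
eef_pos: [0.4923, -0.129, 0.06]
ee_rot: [-1.561, 1.571, 0.142]
force: [1.0, -0.2, -0.5]
width: 0.0007
```

```bash
python3 - <<'E'
from h import *
f,s,R=wgrab("w9"); 
E
```

```text
t15.57 pos [ 492.3 -129.    60. ] tip reader [-30.4 -39.2] tipz-deck 2.0 F [ 0.98 -0.24 -0.48] w0.0007 zaxis yaw-reader 89.9 tx [ 2.e-04  0.e+00 -1.e+00]
```

View pics/w9.png

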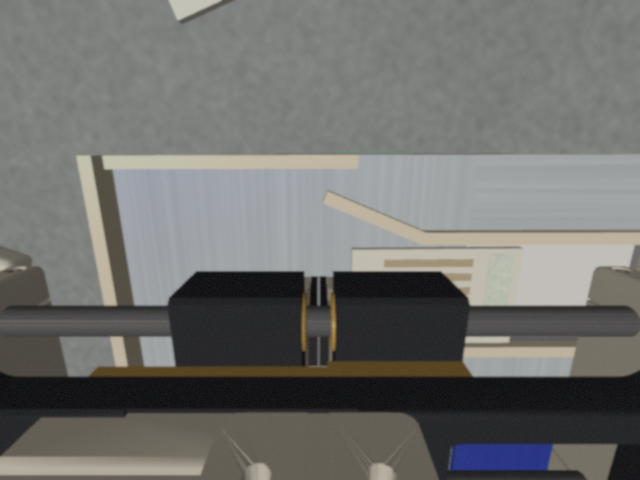

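Call:
step_arm([
  [0,0,0.3,0,1],
  [0,0,0.6,0,1],
  [0,0,0.9,0,1],
  [0,0,1.2,0,1],
  [0,0,1.5,0,1],
  [0,0,1.8,0,1],
  [0,0,2.1,0,1],
  [0,0,2.4,0,1],
  [0,0,2.7,0,1],
  [0,0,3.0,0,1],
])

```text
t: 16.45
eef_pos: [0.4883, -0.0992, 0.06]
ee_rot: [0.698, 1.571, 2.4]
force: [0.8, -1.1, 0.9]
width: 0.0005
```

```bash
python3 - <<'E'
from h import *
f,s,R=wgrab("w10"); 
E
```

```text
t16.45 pos [488.3 -99.2  60. ] tip reader [-30.4  -9.1] tipz-deck 2.0 F [ 0.77 -1.1   0.89] w0.0005 zaxis yaw-reader 89.9 tx [-0.  0. -1.]
```

View pics/w10.png

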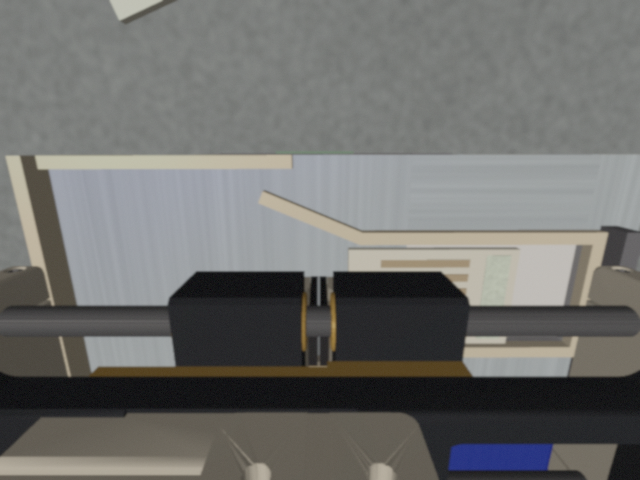

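Call:
step_arm([
  [0,0,0.25,0,1],
  [0,0,0.5,0,1],
  [0,0,0.75,0,1],
  [0,0,1.0,0,1],
  [0,0,1.25,0,1],
  [0,0,1.5,0,1],
  [0,0,1.75,0,1],
  [0,0,2.0,0,1],
  [0,0,2.2,0,1],
  [0,0,2.3,0,1],
])

```text
t: 17.33
eef_pos: [0.4853, -0.0764, 0.06]
ee_rot: [-0.85, 1.571, 0.852]
force: [-0.6, -0.1, 1.0]
width: 0.0005
```

```bash
python3 - <<'E'
from h import *
f,s,R=wgrab("w11"); 
cv2.imwrite("pics/w11.png",cv2.resize(f["pixels"][150:400,240:640,::-1],None,fx=2,fy=2,interpolation=2))
W=wcloud(f); print(W.shape)
r=(W[...,:2]-RC)@rm()*1000
k=(f["range_z"]>0)&(r[...,0]<-35)&(r[...,0]>-50)&(W[...,2]>.02)&(W[...,2]<.07)
for y in range(-10,130,6):
    m=k&(abs(r[...,1]-y)<3); print(y,m.sum(),round(float(np.median(W[m][:,2])),4) if m.sum() else None, end="; ")
E
```

```text
t17.33 pos [485.3 -76.4  60. ] tip reader [-30.4  13.8] tipz-deck 2.0 F [-0.59 -0.08  0.96] w0.0005 zaxis yaw-reader 89.9 tx [ 0.  0. -1.]
(480, 640, 3)
-10 195 0.0414; -4 191 0.0413; 2 193 0.0415; 8 503 0.0425; 14 508 0.0427; 20 272 0.0415; 26 201 0.0417; 32 170 0.0453; 38 175 0.0449; 44 178 0.0449; 50 175 0.0445; 56 176 0.0442; 62 181 0.044; 68 182 0.0436; 74 197 0.0433; 80 296 0.043; 86 323 0.0426; 92 323 0.0423; 98 318 0.0421; 104 319 0.0418; 110 209 0.0414; 116 291 0.0375; 122 707 0.0443; 128 778 0.0518;
```

View pics/w11.png

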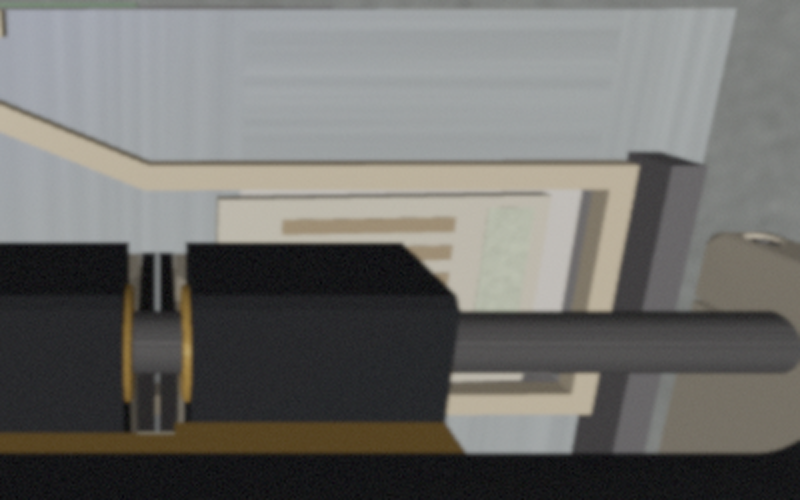

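Call:
step_arm([
  [0,0,0.1,0,1],
  [0,0,0.2,0,1],
  [0,0,0.3,0,1],
  [0,0,0.4,0,1],
  [0,0,0.5,0,1],
  [0,0,0.55,0,1],
  [0,0,0.6,0,1],
  [0,0,0.65,0,1],
  [0,0,0.7,0,1],
  [0,0,0.7,0,1],
])

```text
t: 18.22
eef_pos: [0.4844, -0.0697, 0.06]
ee_rot: [-0.082, 1.571, 1.62]
force: [-0.6, -0.5, -0.1]
width: 0.0007
```

```bash
cat > chk.py <<'E'
from h import *
import sys
f,s,R=wgrab(sys.argv[1]); n=sys.argv[1]
cv2.imwrite(f"pics/{n}.png",cv2.resize(f["pixels"][150:400,240:640,::-1],None,fx=2,fy=2,interpolation=2))
W=wcloud(f); r=(W[...,:2]-RC)@rm()*1000
k=(f["range_z"]>0)&(r[...,0]<-35)&(r[...,0]>-50)&(W[...,2]>.02)&(W[...,2]<.07)
for y in range(-10,130,6):
    m=k&(abs(r[...,1]-y)<3); print(y,round(float(np.median(W[m][:,2])),4) if m.sum() else None, end="; ")
E
python3 chk.py w12
```

```text
t18.22 pos [484.4 -69.7  60. ] tip reader [-30.4  20.6] tipz-deck 2.0 F [-0.55 -0.48 -0.07] w0.0007 zaxis yaw-reader 89.9 tx [-0.  0. -1.]
-10 0.0414; -4 0.0416; 2 0.0413; 8 0.0413; 14 0.0421; 20 0.0426; 26 0.0417; 32 0.0413; 38 0.0414; 44 0.0413; 50 0.0414; 56 0.0414; 62 0.0414; 68 0.0415; 74 0.0414; 80 0.0414; 86 0.0415; 92 0.0414; 98 0.0413; 104 0.0415; 110 0.0415; 116 0.0413; 122 0.0446; 128 0.0519;
```

View pics/w12.png

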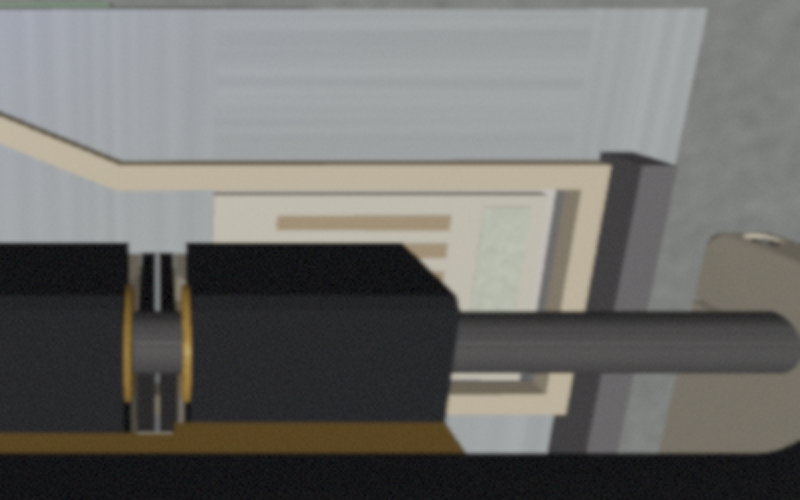

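Call:
step_arm([
  [-1.5,0,0,0,1],
  [-4,0,0,0,1],
  [-6,-1,0.5,0,1],
  [-6,-4,1.5,0,1],
  [-6,-7.5,3,0,1],
  [-6,-11,4.5,0,1],
  [-6,-13.8,5.9,0,1],
  [-6,-13.8,5.9,0,1],
  [-6,-13.8,5.9,0,1],
  [-6,-13.8,5.9,0,1],
])

```text
t: 19.1
eef_pos: [0.6128, 0.0067, 0.1193]
ee_rot: [1.613, 1.569, -2.968]
force: [-0.4, -0.5, 0.2]
width: 0.0004
```

```bash
python3 - <<'E'
from h import *
f,s,R=wgrab("w13"); st()
for m in masks_of("cover","wrist"):
    k=m["mask"]&(f["range_z"]>0); W=wcloud(f)[k]; r=(W[:,:2]-RC)@rm()*1000
    print(round(m["conf"],2),np.round(m["extent"]),np.round(np.median(W[:,2]),4),np.round(np.percentile(r,[1,50,99],axis=0),1).tolist())
E
```

```text
t19.10 pos [612.8   6.7 119.3] tip reader [107.   79.3] tipz-deck 61.3 F [-0.37 -0.54  0.25] w0.0004 zaxis yaw-reader 89.9 tx [-1.6e-03 -3.0e-04 -1.0e+00]
t19.15 pos [612.5   6.4 119.6] tip reader [106.7  79.1] tipz-deck 61.6 F [-0.29 -0.11 -0.61] w0.0003 zaxis yaw-reader 89.9 tx [-1.2e-03 -2.0e-04 -1.0e+00]
0.89 [238. 112. 407. 229.] 0.061 [[17.5, 32.0], [47.5, 79.2], [82.0, 126.3]]
```

View pics/w13.png

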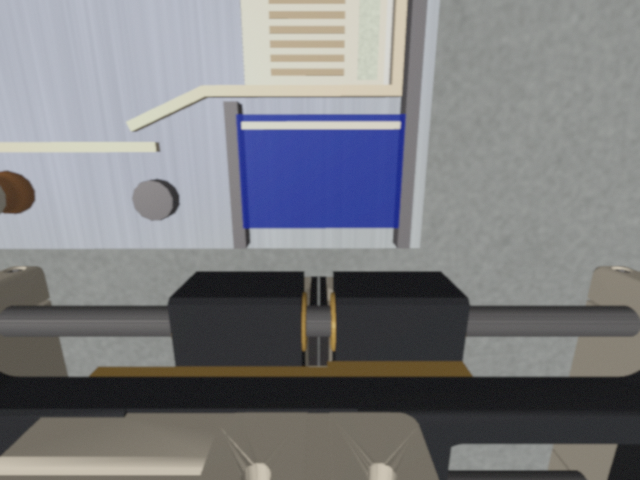

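Call:
step_arm([
  [2,0,0,0,1],
  [4,0,0,0,1],
  [5.2,0,0,0,1],
  [5.2,0.2,0,0,1],
  [5.2,0.5,0,0,1],
  [5.2,0.8,0,0,1],
  [5.2,0.9,0,0,1],
  [5.2,1.0,0,0,1],
  [5.2,1.1,0,0,1],
  [5.2,1.1,0,0,1],
])

```text
t: 20.03
eef_pos: [0.6026, 0.0054, 0.0686]
ee_rot: [-1.391, 1.57, 0.311]
force: [0.1, 0.6, 0.5]
width: 0.0004
```

```bash
python3 - <<'E'
from h import *
f,s,R=wgrab("w14"); 
E
```

```text
t20.03 pos [602.6   5.4  68.6] tip reader [96.8 79.4] tipz-deck 10.6 F [0.07 0.6  0.48] w0.0004 zaxis yaw-reader 89.9 tx [ 9.e-04  3.e-04 -1.e+00]
```

View pics/w14.png

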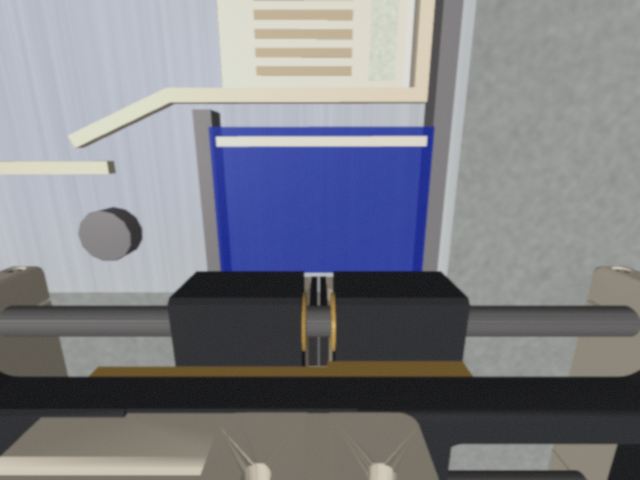

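Call:
step_arm([
  [0,0.1,0,0,1],
  [0,0.18,0,0,1],
  [0,0.26,0,0,1],
  [0,0.34,0,0,1],
  [0,0.42,0,0,1],
  [0,0.5,0,0,1],
  [0,0.58,0,0,1],
  [0,0.66,0,0,1],
  [0,0.74,0,0,1],
  [0,0.82,0,0,1],
])

```text
t: 20.92
eef_pos: [0.5946, 0.0043, 0.068]
ee_rot: [-1.469, 1.57, 0.233]
force: [2.9, 0.3, -1.7]
width: 0.0006
```

Call:
step_arm([
  [0,0.1,0,0,1],
  [0,0.2,0,0,1],
  [0,0.3,0,0,1],
  [0,0.4,0,0,1],
  [0,0.5,0,0,1],
  [0,0.6,0,0,1],
  [0,0.7,0,0,1],
  [0,0.8,0,0,1],
  [0,0.9,0,0,1],
  [0,1.0,0,0,1],
])

```text
t: 21.75
eef_pos: [0.5845, 0.003, 0.068]
ee_rot: [-1.578, 1.571, 0.124]
force: [2.1, -0.5, -0.8]
width: 0.0007
```

```bash
python3 - <<'E'
from h import *
f,s,R=wgrab("w15"); 
E
```

```text
t21.75 pos [584.5   3.   68. ] tip reader [78.4 79.4] tipz-deck 10.0 F [ 2.06 -0.54 -0.84] w0.0007 zaxis yaw-reader 89.9 tx [ 1.e-04  0.e+00 -1.e+00]
```

View pics/w15.png

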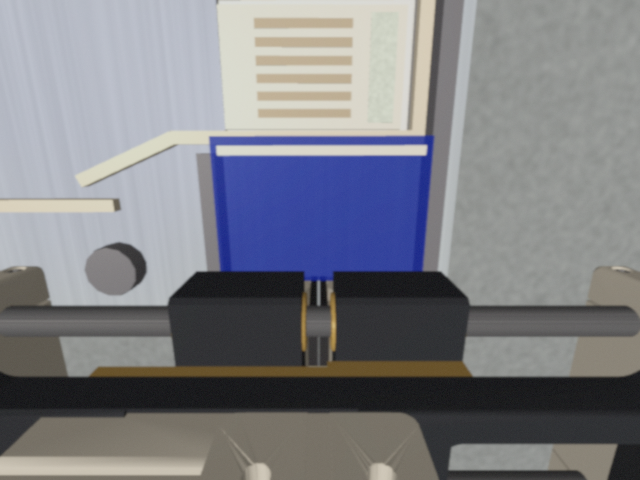

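Call:
step_arm([
  [0,0.15,0,0,1],
  [0,0.4,0,0,1],
  [0,0.7,0,0,1],
  [0,1.0,0,0,1],
  [0,1.3,0,0,1],
  [0,1.6,0,0,1],
  [0,1.9,0,0,1],
  [0,2.2,0,0,1],
  [0,2.5,0,0,1],
  [0,2.8,0,0,1],
])

```text
t: 22.63
eef_pos: [0.5565, -0.0007, 0.068]
ee_rot: [-2.481, 1.571, -0.779]
force: [1.9, -0.5, -0.4]
width: 0.0
```

Call:
step_arm([
  [0,0.3,0,0,1],
  [0,0.6,0,0,1],
  [0,0.9,0,0,1],
  [0,1.2,0,0,1],
  [0,1.5,0,0,1],
  [0,1.8,0,0,1],
  [0,2.0,0,0,1],
  [0,2.2,0,0,1],
  [0,2.35,0,0,1],
  [0,2.4,0,0,1],
])

```text
t: 23.47
eef_pos: [0.5327, -0.0039, 0.068]
ee_rot: [1.731, 1.571, -2.85]
force: [2.9, -1.5, 0.5]
width: 0.0006
```

```bash
python3 - <<'E'
from h import *
f,s,R=wgrab("w16"); 
for m in masks_of("cover","wrist"):
    k=m["mask"]&(f["range_z"]>0); W=wcloud(f)[k]; r=(W[:,:2]-RC)@rm()*1000
    print(round(m["conf"],2),np.round(m["extent"]),np.round(np.median(W[:,2]),4),np.round(np.percentile(r,[1,50,99],axis=0),1).tolist())
E
```

```text
t23.47 pos [532.7  -3.9  68. ] tip reader [26.2 79.4] tipz-deck 10.0 F [ 2.89 -1.55  0.47] w0.0006 zaxis yaw-reader 89.9 tx [-2.e-04 -0.e+00 -1.e+00]
0.73 [208. 133. 433. 279.] 0.0611 [[-49.3, 32.0], [-21.5, 79.0], [11.2, 126.0]]
0.24 [  0.  15. 474. 377.] 0.0419 [[-97.6, -79.8], [-42.9, 30.8], [65.6, 144.6]]
```

View pics/w16.png

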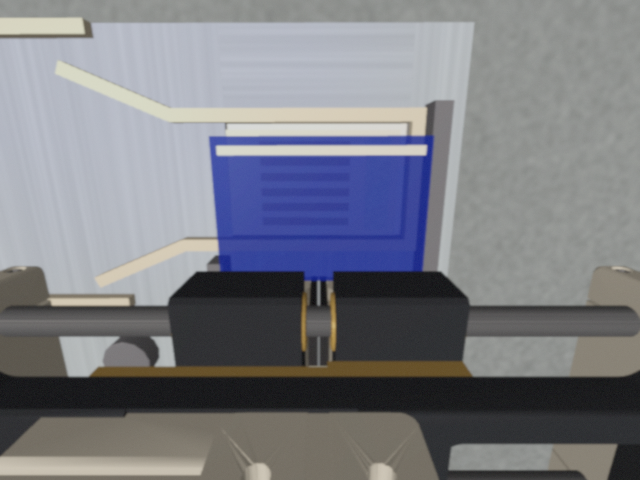

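Call:
step_arm([
  [0,0.1,0,0,1],
  [0,0.2,0,0,1],
  [0,0.3,0,0,1],
  [0,0.4,0,0,1],
  [0,0.5,0,0,1],
  [0,0.6,0,0,1],
  [0,0.7,0,0,1],
  [0,0.8,0,0,1],
  [0,0.9,0,0,1],
  [0,0.95,0,0,1],
])

```text
t: 24.4
eef_pos: [0.5234, -0.0051, 0.0679]
ee_rot: [1.478, 1.571, -3.103]
force: [3.3, -1.6, -1.0]
width: 0.001
```

Call:
step_arm([
  [0,0.02,0,0,1],
  [0,0.04,0,0,1],
  [0,0.06,0,0,1],
  [0,0.08,0,0,1],
  [0,0.1,0,0,1],
  [0,0.1,0,0,1],
  [0,0.1,0,0,1],
  [0,0.1,0,0,1],
  [0,0.1,0,0,1],
  [0,0.1,0,0,1],
])

```text
t: 25.23
eef_pos: [0.5225, -0.0052, 0.068]
ee_rot: [2.179, 1.571, -2.402]
force: [2.7, -1.4, -1.2]
width: 0.0003
```

```bash
python3 - <<'E'
from h import *
f,s,R=wgrab("w17"); 
for m in masks_of("cover","wrist"):
    k=m["mask"]&(f["range_z"]>0); W=wcloud(f)[k]; r=(W[:,:2]-RC)@rm()*1000
    print(round(m["conf"],2),np.round(m["extent"]),np.round(np.median(W[:,2]),4),np.round(np.percentile(r,[1,50,99],axis=0),1).tolist())
E
```

```text
t25.23 pos [522.5  -5.2  68. ] tip reader [16.  79.5] tipz-deck 10.0 F [ 2.69 -1.44 -1.2 ] w0.0003 zaxis yaw-reader 89.9 tx [-1.e-04 -0.e+00 -1.e+00]
0.79 [208. 134. 433. 277.] 0.0611 [[-59.5, 32.2], [-31.8, 79.0], [0.9, 125.9]]
```

View pics/w17.png

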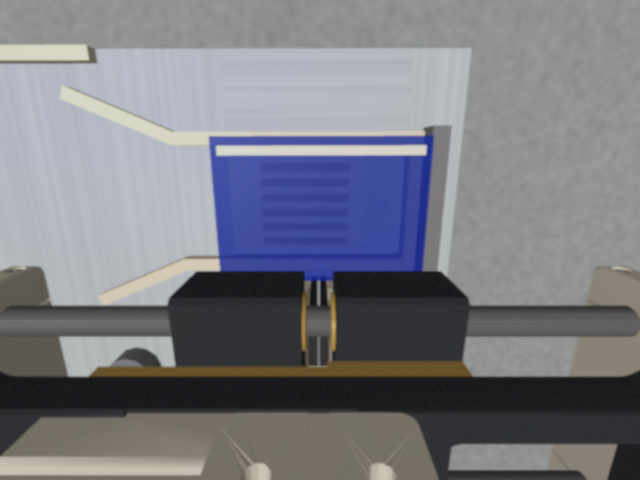

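Call:
step_arm([
  [0,0.02,0,0,1],
  [0,0.04,0,0,1],
  [0,0.06,0,0,1],
  [0,0.08,0,0,1],
  [0,0.1,0,0,1],
  [0,0.1,0,0,1],
  [0,0.1,0,0,1],
  [0,0.1,0,0,1],
  [0,0.1,0,0,1],
  [0,0.1,0,0,1],
])

```text
t: 26.17
eef_pos: [0.5215, -0.0053, 0.0679]
ee_rot: [1.393, 1.571, 3.095]
force: [2.4, -1.3, -0.7]
width: 0.0005
```

Call:
step_arm([
  [0,0.01,0,0,1],
  [0,0.02,0,0,1],
  [0,0.03,0,0,1],
  [0,0.04,0,0,1],
  [0,0.05,0,0,1],
  [0,0.05,0,0,1],
  [0,0.05,0,0,1],
  [0,0.05,0,0,1],
  [0,0.05,0,0,1],
  [0,0.05,0,0,1],
])

```text
t: 27.0
eef_pos: [0.5211, -0.0054, 0.068]
ee_rot: [-1.728, 1.571, -0.026]
force: [3.3, -2.0, -0.8]
width: 0.0006
```

Call:
step_arm([
  [0,0.01,0,0,1],
  [0,0.02,0,0,1],
  [0,0.03,0,0,1],
  [0,0.04,0,0,1],
  [0,0.05,0,0,1],
  [0,0.05,0,0,1],
  [0,0.05,0,0,1],
  [0,0.05,0,0,1],
  [0,0.05,0,0,1],
  [0,0.05,0,0,1],
])

```text
t: 27.83
eef_pos: [0.521, -0.0054, 0.0681]
ee_rot: [-1.573, 1.57, 0.13]
force: [5.8, -1.7, -2.4]
width: 0.0007
```

Call:
step_arm([
  [0,0.01,0,0,1],
  [0,0.02,0,0,1],
  [0,0.02,0,0,1],
  [0,0.02,0,0,1],
  [0,0.02,0,0,1],
  [0,0.02,0,0,1],
  [0,0.02,0,0,1],
  [0,0.02,0,0,1],
  [0,0.02,0,0,1],
  [0,0.02,0,0,1],
])

```text
t: 28.67
eef_pos: [0.521, -0.0054, 0.0681]
ee_rot: [-1.532, 1.57, 0.17]
force: [5.3, -2.2, -2.0]
width: 0.0008
```

Call:
step_arm([
  [0,0.01,0,0,1],
  [0,0.02,0,0,1],
  [0,0.03,0,0,1],
  [0,0.04,0,0,1],
  [0,0.05,0,0,1],
  [0,0.05,0,0,1],
  [0,0.05,0,0,1],
  [0,0.05,0,0,1],
  [0,0.05,0,0,1],
  [0,0.05,0,0,1],
])

```text
t: 29.5
eef_pos: [0.521, -0.0054, 0.0682]
ee_rot: [-1.54, 1.569, 0.162]
force: [6.5, -2.6, -3.4]
width: 0.0005
```

```bash
python3 - <<'E'
from h import *
f,s,R=wgrab("w18"); 
W=wcloud(f)
for m in masks_of("cover","wrist")[:1]:
    k=m["mask"]&(f["range_z"]>0); P=W[k]; r=(P[:,:2]-RC)@rm()*1000
    print(round(m["conf"],2),np.round(m["extent"]),np.round(np.median(P[:,2]),4),np.round(np.percentile(r,[1,50,99],axis=0),1).tolist())
E
```

```text
t29.50 pos [521.   -5.4  68.2] tip reader [14.5 79.5] tipz-deck 10.2 F [ 6.46 -2.59 -3.42] w0.0005 zaxis yaw-reader 89.9 tx [ 2.e-03  3.e-04 -1.e+00]
0.55 [208. 135. 433. 280.] 0.0612 [[-61.0, 32.1], [-33.3, 79.0], [-0.6, 126.1]]
```

View pics/w18.png

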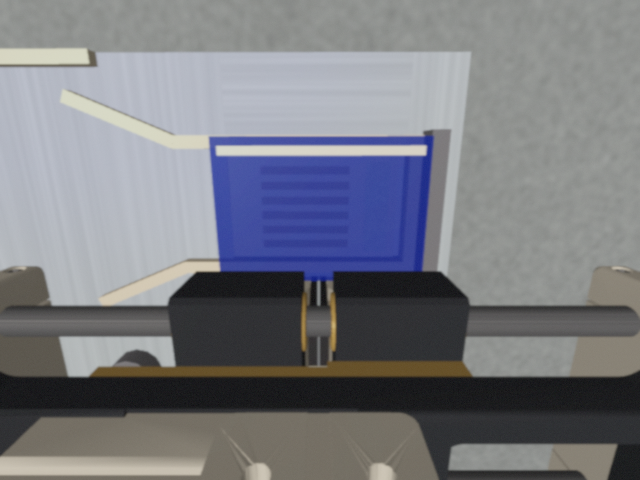

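Call:
step_arm([
  [0,-0.2,0,0,1],
  [0,-0.6,0,0,1],
  [0,-1.0,0,0,1],
  [-2,-1.0,0,0,1],
  [-5,-1.0,0,0,1],
  [-8,-1,0,0,1],
  [-11,-1,2,0,1],
  [-12,-1,5,0,1],
  [-12,-1,9,0,1],
  [-12,-1,13,0,1],
])

```text
t: 30.43
eef_pos: [0.5126, 0.1257, 0.1892]
ee_rot: [-0.895, 1.569, 0.805]
force: [0.5, 0.6, 0.3]
width: 0.0
```

Call:
step_arm([
  [0,0,4,0,1],
  [0,0,8,0,1],
  [0,0,12,0,1],
  [0,0,16,0,1],
  [0,0,20,0,1],
  [0,0,22,0,1],
  [0,0,22,0,1],
  [0,0,22,0,1],
  [0,0,22,0,1],
  [0,0,22,0,1],
])

```text
t: 31.27
eef_pos: [0.484, 0.3417, 0.1878]
ee_rot: [2.11, 1.57, -2.472]
force: [0.6, -0.5, 0.1]
width: 0.0005
```

```bash
python3 - <<'E'
from h import *
st()
f=grab_frame("top"); W=cloud(f)
cv2.imwrite("pics/t9.png",cv2.resize(f["pixels"][195:315,270:430,::-1],None,fx=5,fy=5,interpolation=2))
for m in masks_of("cover","top")[:2]:
    k=m["mask"]&(f["range_z"]>0); P=W[k]; r=(P[:,:2]-RC)@rm()*1000
    print(round(m["conf"],2),np.round(m["extent"]),np.round(np.median(P[:,2]),4),np.round(np.percentile(r,[1,50,99],axis=0),1).tolist())
for n in ["bottle","beaker","jar","cap","filler","timer"]:
    for m in masks_of(n,"top")[:1]:
        p=W[m["mask"]&(f["range_z"]>0)]; print(n,round(m["conf"],2),np.round(np.median(p,0),3))
f=grab_frame("scene"); cv2.imwrite("pics/s9.png",cv2.resize(f["pixels"][170:350,170:410,::-1],None,fx=3,fy=3,interpolation=2))
E
```

```text
t31.27 pos [484.  341.7 187.8] tip reader [ 23.6 428.4] tipz-deck 129.8 F [ 0.61 -0.46  0.1 ] w0.0005 zaxis yaw-reader 89.9 tx [-6.e-04 -5.e-04 -1.e+00]
bottle 0.96 [0.572 0.332 0.07 ]
beaker 0.87 [0.796 0.098 0.032]
jar 0.52 [ 0.591 -0.192  0.078]
cap 0.65 [ 0.585 -0.1    0.053]
filler 0.78 [0.373 0.266 0.006]
timer 0.95 [ 0.527 -0.347  0.018]
```

View pics/t9.png

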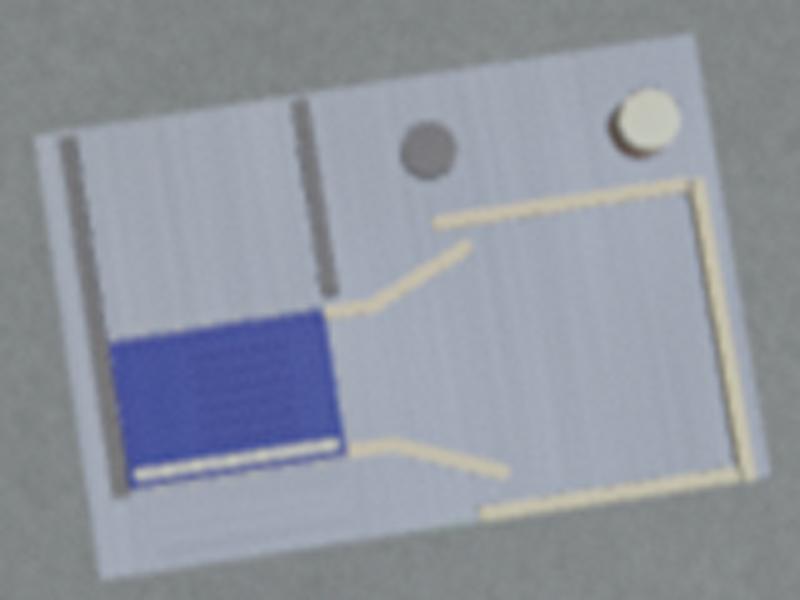

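View pics/s9.png

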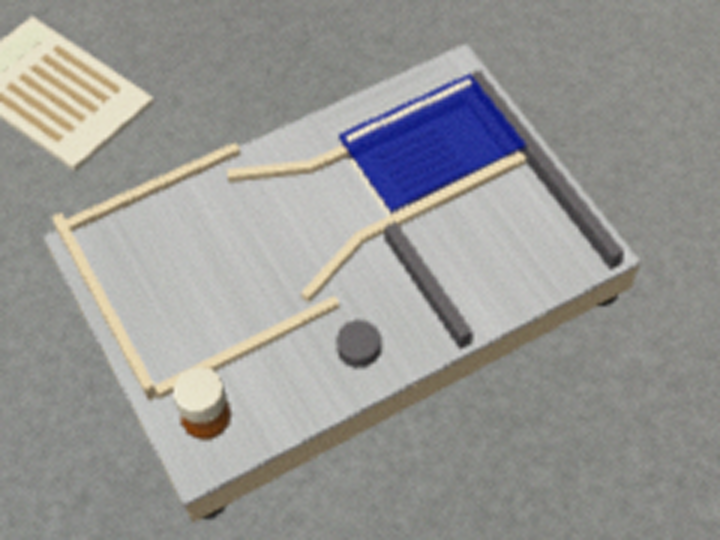

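```bash
python3 - <<'E'
from h import *
f=np.load("top.npy",allow_pickle=True).item()
def ray(u,v,z):
    d=np.array([(u-f["cx"])/f["fx"],(v-f["cy"])/f["fy"],1]); T=np.linalg.inv(f["view"]); d=T[:3,:3]@d; o=T[:3,3]
    return o+d*(z-o[2])/d[2]
for a,b in [(110,342),(323,310),(346,452),(128,488)]: print(np.round(w2r(ray(270+(a+.5)/5-.5,195+(b+.5)/5-.5,.061)),1))
E
```

```text
[  1.3 129.4]
[ 0.9 34.9]
[-61.9  34.7]
[-62.9 131.1]
```

```bash
python3 - <<'E'
from station import *
print(job_done())
E
```

```text
the job is handed in; nothing more can be done
None
```

I slid the white card along the deck into the pocket, pushed the blue cover shut against its stop, and handed the job in at about 31 s. `job_done()` gives no verdict.

**How it went**
- **Card, first attempt:** I pressed with the fingers closed. The card moved along, but the fingers slipped on it when I turned them.
- **Card, second attempt:** I pressed with the fingers 30 mm apart, squared the card and dragged it into the lane. The highest press reading was about 6.5 N.
- **Pocket:** I then pushed the card's rear edge with closed fingers until it dropped in.
- **Cover:** I pushed it from its far edge. It took 2–3 N while sliding and read about 6.5 N (about 8 N including the sideways and vertical parts) against the stop. Forces were only read at the end of each call, so brief peaks in between are not ruled out.

**Last checks**
- **Card:** before the cover went over it, it was level and flush with the deck, with depth readings of 41.3–41.5 mm along its whole length. I did not measure its centre directly. The 4 mm of play in the pocket keeps it within about 2 mm along its length.
- **Cover:** the top camera puts its centre at reader x = −30.6 mm, where −30 mm is fully shut. The reading implies a joint value of about 0.085, and the cover stopped moving under extra push.
- **Bystanders:** jar, cap, bottle, beaker, filler and timer all measured within about 3 mm of where they started.
- **Robot:** it was clear of everything when I handed in.

**Disagreements**
- The wrist and top cameras differed by 1–4 mm on the reader's position. I corrected the card's sideways position against the fences seen in the wrist view.
- The parked cover appeared 6–7 mm closer to shut than stated, which I did not resolve. The shut position agrees in both cameras to about 1 mm.

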